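# Clear the laundry detergent tank and take off its odd-handed filler cap

## Robot

A 6-joint arm with a two-finger parallel gripper is mounted at the origin on the work surface. World frame = base frame: x ahead of the robot, y to its left, z up, the work surface at z = 0. Lengths are in m, angles in rad, forces in N, time in s.
With the tool pointing down it reaches from about 0.375 to 0.9 m from the base axis. Payload 3.1 kg.
Tool frame: the origin (TCP) lies at the very end of the fingers, on their centre line; the grasp point (between the pads) lies 19 mm behind it (grip_depth is the distance from the TCP to the grasp point, in m); z points along the fingers, y is the line along which they close (so a half turn about z gives the same grasp; the last joint's range is limited). The gripper opens to 85 mm and grips with 20 to 120 N. Pads are 22 mm wide; open, the fingers measure 114 mm over their backs; the gripper's body (76 mm by 85 mm) begins 54 mm behind the grasp point. The pads swing forward as they close: fully open they stand 13 mm farther back than shut.
Start: joints at [0.973, 0.527, 1.433, -0, 1.181, -0.178], TCP at [0.255, 0.571, 0.231] pointing down, gripper open.
Joint ranges: [-3.08, 3.08], [-0.75, 2.2], [0.22, 2.44], [-1.43, 4.57], [0, 2.65], [-2.85, 2.85]. Speed limits (rad/s): [2.79, 2.79, 3.14, 3.14, 3.14, 3.14].

## Interface

Orientations are given as a unit quaternion [x, y, z, w].
In Python, from station import * gives the robot as it stands.
- The arm moves only by the tool apply_moves, never from a script. Its argument "plan" is a list of rows, each a list of 7 numbers: the shift along the tool's x, y, z in m, then the turn, a rotation vector about the tool's x, y, z in rad, then the gripper command: -1 is fully open, 1 is shut, values between are in proportion. In form: [[dx, dy, dz, wx, wy, wz, jaw], ...]. A call has 1 to 8 rows; each row shifts and turns the commanded pose from where the row before left it, along the tool's axes as they then stand; what a row does not reach is not made up. A row lasts 1/8 s, in which the tool goes at most 62.5 mm and 10.7 degrees, less where a joint would pass 70% of its speed; a pose out of reach is approached as far as the arm can. A call is refused whole if a number of a shift passes 0.0625 or a number of a turn 0.188, either way. A call with a gripper value outside its range is refused whole. The fingers move at their own pace and stop on an object; "force" is the grip in N (left out, the last holds). Time passes only in rows, so rows that do not move let the fingers close. It gives the time, the measured TCP pose, the force, the opening and the grip force at its end, in the units of the state.
- sense(): the state, without advancing time (a new reading comes with each control period).
- snapshot(name): name is "side" or "top"; returns the picture (384x512x3 uint8, red, green, blue); there is no depth.
- calibration(name): a dict with "camera_matrix" (3x3 intrinsics, pixels), "k1" (the pictures are not rectified: a ray, as slopes to the right and down, at radius r is drawn at 1 + k1 r^2 times it, then the intrinsics apply), "R" (3x3) and "t" (3): a world point X has camera coordinates R X + t. Camera axes: x right, y down, z forward; pixel columns grow to the right and rows downward; lengths in m; the calibration is good to about 2 mm. A picture is of the moment at which its call begins. calibration takes no time and is no camera call.
- sign_off(): hands the job in; it is judged then, once.
The state is a dict: "t": time; "q": joint angles; "qd": joint speeds; "tau": joint torques, N m; "tcp_pos": TCP position; "tool_rot": TCP orientation; "force": force on the tool from outside, world axes, zero at the start; "ft_torque": the same for the moment, N m; "finger_gap": opening from 0.0 (shut) to 1.0 (fully open); "gripper_force": force on a finger pad.
Only numpy, scipy, OpenCV 4.12 (cv2) and the standard library are available. Lean on these libraries where they do the work, as an engineer would, in place of code of your own. Each camera call takes 0.05 s, during which the arm holds its last target. There are 200 camera calls.

## Task

The jar and the tin standing on the detergent tank are in the way of its filler cap: first pack both, upright and side by side, down into the small open wooden box and let go of them. Then unscrew the filler cap; nobody remembers whether its thread is left- or right-handed, so find out by trying one way and, if it stops, the other, and give it about a quarter turn on its neck before lifting. Lift it straight up and finish while holding it still and upright in the gripper about 10 cm above its seat, over the filler neck; leave the clock, the plant and the brush alone.

Things in the scene. Friction and masses are not known exactly. Their poses are not given: they have to be found in the camera images.
- tank: The detergent tank: flat white plastic block, 170 (its x) x 230 (its y) x 70 mm high, fixed to the worktop. Origin: centre of its underside; z up. A small tap sticks out of its -x side. The filler cap sits on its top at x = -30 mm, y = 0; a square housing 60 x 70 mm, 34 mm high, stands on its top at x = +52 mm, y = 0.
- filler (a point): Centre of the top of the filler neck, 20 mm above the tank's top, under the cap: the vertical axis on which the cap turns. Axes as the tank's. Quarter-turn thread of unknown hand, differing from start to start: the wrong way the cap meets a hard stop within 2 to 8 degrees; the right way it turns easily, without rising, and from 60 to 105 degrees (aim at 80) it lifts straight off.
- cap_grip (a point): Grip point on the axis of the loose black cap (60 g). Skirt and disc 66 mm across, disc top 25 mm above the tank's top; on the disc stands a grip bar 14 mm thick (cap x), 48 mm long (cap y), 30 mm high. The point is in the bar, 22 mm above the disc, 8 mm below the bar's top, 47 mm above the tank's top when seated. z up; screwed on, its x and y lie along the tank's x and y. 2 mm of up-down play.
- jar_mid (a point): Centre (half-way up) of the loose glass jar with steel lid: upright cylinder 44 mm in diameter, 105 mm high, 0.25 kg or so. It stands on the tank's top beside the cap, on either side (along the tank's y); z along its axis.
- tin_mid (a point): Centre (half-way up) of the loose metal tin: upright block 48 mm (its x) x 40 mm (its y) x 105 mm high, 0.3 kg or so. It stands on the tank's top on the other side of the cap. z up.
- crate: The open wooden box, fixed to the worktop. Inside 56 mm (its x) x 100 mm (its y), walls 4 mm thick and 50 mm high over the worktop, floor 4 mm thick. Origin: centre of its underside, z up. Jar and tin fit only in a row along its y, with the tin's 48 mm side along the box's x; they stand out above the walls.
- clock: Bystander: grey mantel clock 60 x 110 x 145 mm, loose; origin at the centre of its underside.
- plant: Bystander: small potted plant, 58 mm wide and 90 mm high, loose; origin at the centre of its underside.
- brush: Bystander: brush lying flat, loose.

How it is judged:
By the outcome, as a careful person would: the job done as asked, in the order asked, and still so for the second after the job is handed in, while the arm keeps its last pose, push and grip.
It also fails if it takes over 72 s, if anything falls off the work surface, if the arm or the gripper's body presses on something with over 40 N, if the wrist force passes 120 N, or if a joint passes its speed limit or range.

## Working session

There is one attempt and no reset: what is moved stays moved. The work goes in short steps, Python scripts to look and compute and a tool call to move; the robot and the scene stay as the last step left them, time stands still between calls to the robot, and variables do not carry over. Pictures are saved under pics/ and viewed, at most 11 in all, crops included, and the job is handed in when it is done.

Besides the shell and the picture viewer there is one more tool, called after ">>>" as a command line: name --pt "numbers of a row" for each row, then --argument value for the rest. apply_moves: Moves the arm, as the interface text tells. Its arguments: {"type":"object","properties":{"plan":{"type":"array"},"force":{"type":"number"}},"required":["plan"]}

```bash
ls; mkdir -p pics; python3 - <<'E'
from station import *
import cv2
for n in("side","top"):
    cv2.imwrite(f"pics/{n}0.png",snapshot(n)[:,:,::-1])
    c=calibration(n);print(n,c)
s=sense();print(s)
E
```

```text
pics
side {'camera_matrix': array([[484.29993655,   0.        , 257.69249275],
       [  0.        , 484.29993655, 192.17258764],
       [  0.        ,   0.        ,   1.        ]]), 'k1': -0.043822196356442494, 'R': array([[ 0.92002323, -0.39179297,  0.00745151],
       [-0.18644385, -0.4543816 , -0.87107752],
       [ 0.34466788,  0.80002227, -0.49108902]]), 't': array([-0.59554975,  0.22924741,  1.07456561])}
top {'camera_matrix': array([[466.55032169,   0.        , 256.44024684],
       [  0.        , 466.55032169, 194.76813203],
       [  0.        ,   0.        ,   1.        ]]), 'k1': -0.14385244853744442, 'R': array([[-0.00863517, -0.99994919,  0.00520066],
       [-0.97206419,  0.00717419, -0.23460551],
       [ 0.23455628, -0.00708124, -0.97207675]]), 't': array([0.00778828, 0.66121427, 1.40225851])}
{'t': 0.1, 'q': array([ 9.72523331e-01,  5.28390559e-01,  1.43376662e+00, -2.81760413e-05,
        1.18138823e+00, -1.78492335e-01]), 'qd': array([-0.00034659, -0.0029545 , -0.00145759, -0.00103421, -0.00251352,
       -0.00074242]), 'tau': array([-5.70234999e-05, -4.43307924e+01, -1.78584892e+01, -2.20704392e-04,
        3.85477746e-03, -2.53339527e-05]), 'tcp_pos': array([0.25433632, 0.57021221, 0.2304232 ]), 'tool_rot': array([ 2.08347295e-01,  9.78054421e-01, -9.08594577e-04, -3.57689156e-04]), 'force': array([ 0.3424325 ,  0.50313977, -0.79517423]), 'ft_torque': array([-0.02479965,  0.02910425,  0.02990822]), 'gripper_force': 0.0, 'finger_gap': 0.9977251519030513}
```

View pics/side0.png

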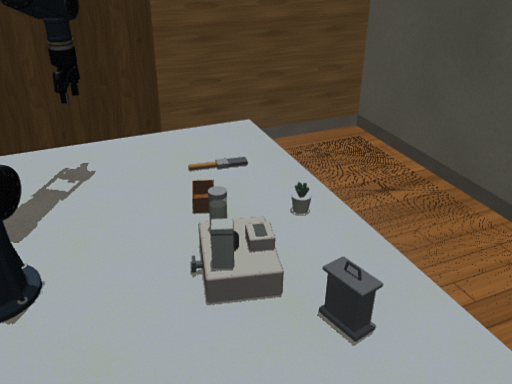

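View pics/top0.png

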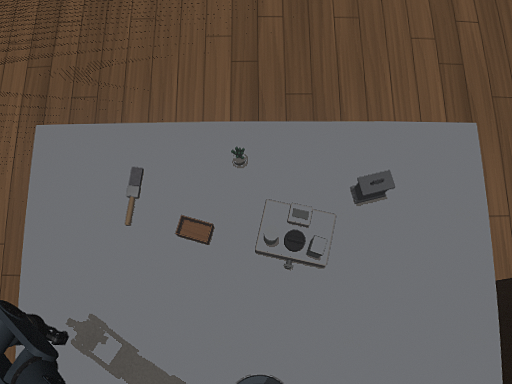

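The side view shows the tank at about (240,258), with the jar at (218,205), the tin at (222,243) and the box at (203,196). In the top view the box is at (195,230), the cap at (294,241), the jar at (271,238), the tin at (318,246) and the housing at (300,214). The brush, plant and clock are all clear of the work area. Next I'll enlarge both views.

```bash
python3 - <<'E'
import cv2,numpy as np
t=cv2.imread("pics/top0.png")[190:280,170:345];s=cv2.imread("pics/side0.png")[175:305,180:290]
t=cv2.resize(t,None,fx=4.57,fy=4.57,interpolation=cv2.INTER_CUBIC)
cv2.imwrite("pics/tc.png",t[:600,:800])
s=cv2.resize(s,None,fx=4.5,fy=4.5,interpolation=cv2.INTER_CUBIC);cv2.imwrite("pics/sc.png",s)
E
```

```text
(no output)
```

View pics/tc.png

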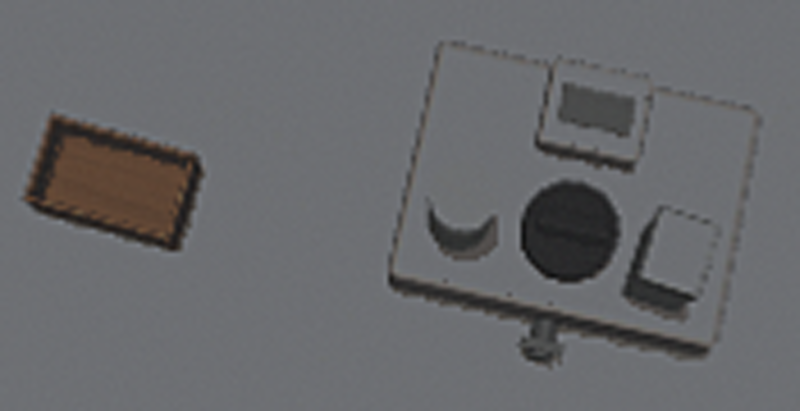

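View pics/sc.png

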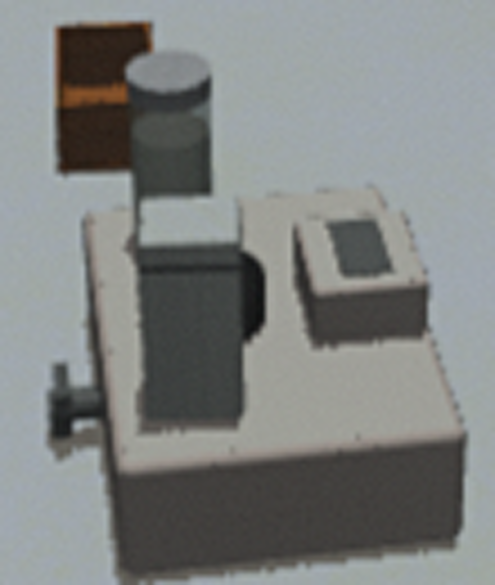

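The enlarged views give these positions:
- **Top crop:** tank top corners at (440,42), (760,112), (712,345) and (390,280). Cap disc centred at about (570,231), jar lid at about (465,197), tin top at about (680,253). Box rim corners at (53,115), (203,158), (180,250) and (27,203).
- **Side crop:** jar lid centre at (169,72), tin top centre at about (189,224).

```bash
cat > h.py <<'E'
import numpy as np,cv2
from station import *
C={n:calibration(n) for n in("side","top")}
def ray(n,p):
    c=C[n];k=c["camera_matrix"]
    D=np.array([c["k1"],0,0,0,0.])
    u=cv2.undistortPoints(np.array([[p]],float),k,D)[0,0]
    R=c["R"];o=-R.T@c["t"];d=R.T@np.array([u[0],u[1],1]);return o,d/np.linalg.norm(d)
def plane(n,p,z):
    o,d=ray(n,p);return o+d*(z-o[2])/d[2]
def tri(ps,pt):
    o,d=ray("side",ps);O,D=ray("top",pt)
    a=np.linalg.lstsq(np.c_[d,-D],O-o,rcond=None)[0]
    A=o+d*a[0];B=O+D*a[1];return (A+B)/2,np.linalg.norm(A-B)
def proj(n,X):
    c=C[n];v=c["R"]@X+c["t"];return cv2.projectPoints(np.array([X],float),cv2.Rodrigues(c["R"])[0],c["t"],c["camera_matrix"],np.array([c["k1"],0,0,0,0.]))[0][0,0]
T=lambda x,y:((x+.5)/4.571-.5+170,(y+.5)/4.571-.5+190)
S=lambda x,y:((x+.5)/4.5-.5+180,(y+.5)/4.5-.5+175)
E
python3 - <<'E'
from h import *
np.set_printoptions(precision=4,suppress=True)
def rect(c,z,name):
    P=np.array([plane("top",T(*p),z) for p in c])
    ctr=P.mean(0);e=np.diff(np.r_[P,P[:1]],axis=0)
    print(name,ctr,"len",np.linalg.norm(e,axis=1),"ang",np.degrees(np.arctan2(e[:,1],e[:,0])))
rect([(440,42),(760,112),(712,345),(390,280)],.07,"tank")
rect([(53,115),(203,158),(180,250),(27,203)],.05,"crate")
rect([(662,207),(720,225),(697,300),(640,283)],.175,"tin")
print("cap",plane("top",T(570,231),.095))
print("tinT",tri(S(189,224),T(680,253)),"jar",tri(S(169,72),T(465,197)))
# tank top corners two views: near-right(+y...) 
print("tank corner",tri(S(122,468),T(712,345)),tri(S(463,433),T(760,112)))
print("crate left-near",tri(S(57,100),T(27,203)), tri(S(152,25),T(53,115)),tri(S(57,27),T(27,203)))
# masks
im=snapshot("top");h=cv2.cvtColor(im,cv2.COLOR_RGB2HSV)
m=((h[...,1]>90)&(np.arange(384)[:,None]>200)&(np.arange(384)[:,None]<260)&(np.arange(512)>165)&(np.arange(512)<225)).astype(np.uint8)
m=cv2.morphologyEx(m,cv2.MORPH_CLOSE,np.ones((5,5)))
c=max(cv2.findContours(m,0,2)[0],key=cv2.contourArea);r=cv2.minAreaRect(c);print(r)
b=cv2.boxPoints(r);P=np.array([plane("top",p,.05) for p in b]);e=np.diff(np.r_[P,P[:1]],axis=0)
print("crate mask",P.mean(0),np.linalg.norm(e,axis=1),np.degrees(np.arctan2(e[:,1],e[:,0])))
g=im.max(2);m=(g<60).astype(np.uint8);m[:, :280]=0;m[:,308:]=0;m[:228]=0;m[254:]=0
c=max(cv2.findContours(m,0,2)[0],key=cv2.contourArea);print(cv2.minEnclosingCircle(c),"cap mask",plane("top",cv2.minEnclosingCircle(c)[0],.095))
E
```

```text
tank [ 0.5424 -0.1195  0.07  ] len [0.2279 0.1658 0.2231 0.1699] ang [-103.1039  166.0488   77.9377  -12.2981]
crate [0.5565 0.1996 0.05  ] len [0.1106 0.0663 0.1125 0.0646] ang [-106.4036  166.6861   72.7534  -14.8954]
tin [ 0.4865 -0.175   0.175 ] len [0.0387 0.0504 0.0376 0.0509] ang [-108.0825  160.8669   72.5994  -17.9085]
cap [ 0.5129 -0.1126  0.095 ]
tinT (array([ 0.4879, -0.1757,  0.1725]), np.float64(0.0014000420823293471)) jar (array([ 0.5249, -0.0393,  0.1754]), np.float64(0.0014706919096306348))
tank corner (array([ 0.4387, -0.21  ,  0.0683]), np.float64(0.0024103515740250647)) (array([ 0.5985, -0.2496,  0.0698]), np.float64(0.0005228399877897194))
crate left-near (array([ 0.548 ,  0.2722, -0.0119]), np.float64(0.005929657259124755)) (array([0.6054, 0.245 , 0.047 ]), np.float64(0.001949033280959976)) (array([0.5434, 0.2609, 0.05  ]), np.float64(0.004025262511406145))
((193.75038146972656, 228.4272003173828), (32.63999938964844, 19.200000762939453), 16.26020622253418)
crate mask [0.5593 0.2034 0.05  ] [0.0618 0.1058 0.0614 0.105 ] [ -14.6809 -106.6626  164.5179   73.5559]
((294.25, 240.5), 10.854247093200684) cap mask [ 0.5118 -0.1124  0.095 ]
```

>>> apply_moves --pt "-0.05 -0.045 -0.005 0 0 0 -1" --pt "-0.05 -0.045 -0.005 0 0 0 -1" --pt "-0.05 -0.045 -0.005 0 0 0 -1" --pt "-0.05 -0.045 -0.005 0 0 0 -1" --pt "-0.05 -0.045 0 0 0 0 -1" --pt "-0.05 -0.045 0 0 0 0 -1" --pt "-0.05 -0.045 0 0 0 0 -1" --pt "-0.05 -0.045 0 0 0 0 -1"

```text
t: 1.15
tcp_pos: [0.458, 0.1125, 0.2499]
tool_rot: [0.208, 0.978, 0.0, 0.0]
force: [0.9, 1.5, -1.0]
finger_gap: 0.998
gripper_force: 0.0
```

>>> apply_moves --pt "-0.05 -0.045 0 0 0 0 -1" --pt "-0.045 -0.04 0 0 0 0.0 -1" --pt "0 0 0 0 0 0.18 -1" --pt "0 0 0 0 0 0.18 -1" --pt "0 0 0 0 0 0.18 -1" --pt "0 0 0 0 0 0.18 -1" --pt "0 0 0 0 0 0.18 -1" --pt "0 0 0 0 0 0.18 -1"

```text
t: 2.15
tcp_pos: [0.5073, 0.0025, 0.2496]
tool_rot: [0.684, 0.73, -0.0, -0.0]
force: [0.5, -0.2, -0.2]
finger_gap: 0.999
gripper_force: 0.0
```

>>> apply_moves --pt "0 0 0 0 0 0.18 -1" --pt "0 0 0 0 0 0.17 -1" --pt "0 0 0 0 0 0 -1"

```text
t: 2.52
tcp_pos: [0.5074, 0.0025, 0.2496]
tool_rot: [0.798, 0.603, -0.0, -0.0]
force: [-0.3, -0.6, 0.5]
finger_gap: 0.997
gripper_force: 0.0
```

```bash
cat >> h.py <<'E'
from scipy.spatial.transform import Rotation as Ro
np.set_printoptions(precision=4,suppress=True)
def st():
    s=sense();M=Ro.from_quat(s["tool_rot"]).as_matrix()
    print("t",round(s["t"],2),"tcp",s["tcp_pos"],"yawY",round(np.degrees(np.arctan2(M[1,1],M[0,1])),2),"z",M[:,2],"F",s["force"],"M",s["ft_torque"],"gap",round(s["finger_gap"],3),"gf",round(s["gripper_force"],1),"q",s["q"])
    return s,M
def go(X,yaw=None):
    s,M=st();print("tool shift",M.T@(np.array(X)-s["tcp_pos"]))
    if yaw is not None: print("wz",-np.radians((yaw-np.degrees(np.arctan2(M[1,1],M[0,1]))+90)%180-90))
E
python3 -c "
from h import *
go([.525,-.039,.25],-15.5)"
```

```text
t 2.52 tcp [0.5074 0.0025 0.2496] yawY -15.87 z [-0.0006  0.0001 -1.    ] F [-0.3002 -0.5634  0.493 ] M [ 0.0306  0.0159 -0.0113] gap 0.997 gf 0.0 q [-0.2155  0.3462  1.7009 -0.      1.0951  0.0614]
tool shift [-0.0351  0.0283 -0.0004]
wz -0.00645369062104422
```

>>> apply_moves --pt "-0.0175 0.014 0 0 0 0 -1" --pt "-0.0175 0.014 0 0 0 0 -1" --pt "0 0 0.04 0 0 0 -1" --pt "0 0 0.04 0 0 0 -1" --pt "0 0 0.042 0 0 0 -1" --pt "0 0 0 0 0 0 -1"

```text
t: 3.28
tcp_pos: [0.5233, -0.0398, 0.1251]
tool_rot: [0.799, 0.602, -0.002, -0.003]
force: [0.4, -0.5, -0.4]
finger_gap: 0.998
gripper_force: 0.0
```

>>> apply_moves --pt "0 0 0 0 0 0 1" --pt "0 0 0 0 0 0 1" --pt "0 0 0 0 0 0 1" --pt "0 0 0 0 0 0 1" --pt "0 0 0 0 0 0 1" --pt "0 0 0 0 0 0 1" --force 40

```text
t: 4.03
tcp_pos: [0.5261, -0.0394, 0.1297]
tool_rot: [0.798, 0.602, 0.001, 0.002]
force: [-1.1, -1.0, 7.3]
finger_gap: 0.508
gripper_force: 40.5
```

```bash
python3 -c "
from h import *
st()"
```

```text
t 4.03 tcp [ 0.5261 -0.0394  0.1297] yawY -15.96 z [ 0.0036 -0.0015 -1.    ] F [-1.1428 -1.0103  7.3276] M [-0.1004  0.1454 -0.0703] gap 0.508 gf 40.5 q [-0.2864  0.5461  1.7735 -0.0006  0.818  -0.0075]
```

>>> apply_moves --pt "0 0 -0.02 0 0 0 1" --pt "0 0 -0.04 0 0 0 1" --pt "0 0 -0.04 0 0 0 1" --pt "0 0 -0.03 0 0 0 1" --pt "0 0 -0.01 0 0 0 1" --pt "0 0 0 0 0 0 1"

```text
t: 4.78
tcp_pos: [0.5246, -0.0387, 0.2679]
tool_rot: [0.798, 0.602, 0.0, 0.0]
force: [-0.1, 0.1, -2.8]
finger_gap: 0.507
gripper_force: 41.3
```

```bash
python3 - <<'E'
from h import *
st()
s=cv2.cvtColor(snapshot("side"),cv2.COLOR_RGB2BGR);t=cv2.cvtColor(snapshot("top"),cv2.COLOR_RGB2BGR)
a=cv2.resize(t[200:260,165:225],(400,400),interpolation=cv2.INTER_CUBIC)
b=cv2.resize(s[170:225,180:235],(400,400),interpolation=cv2.INTER_CUBIC)
c=cv2.resize(s[100:300,150:300],(300,400),interpolation=cv2.INTER_CUBIC)
cv2.imwrite("pics/c1.png",np.hstack([a,b]))
E
```

```text
t 4.78 tcp [ 0.5246 -0.0387  0.2679] yawY -15.97 z [ 0.0003 -0.     -1.    ] F [-0.054   0.1102 -2.8052] M [-0.0261  0.0407 -0.0264] gap 0.507 gf 41.3 q [-0.2863  0.3497  1.6352  0.0001  1.1564 -0.0075]
```

View pics/c1.png

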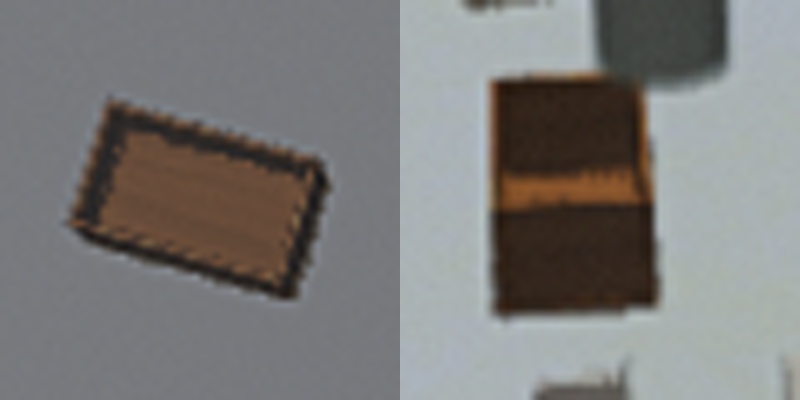

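In the left half (top view) the box rim corners are at about (110,100), (322,158), (293,281) and (72,222), with the dark bands outside being the outer walls. In the right half (side view, crop offset 400) the near rim edge runs (492,208)–(655,203), its foot (497,317)–(657,305) and the far rim corner is at (490,78). The jar is held, and I see no tilt.

```bash
python3 - <<'E'
from h import *
A=lambda x,y:((x+.5)/6.667-.5+165,(y+.5)/6.667-.5+200)
B=lambda x,y:((x-400+.5)/7.273-.5+180,(y+.5)/7.273-.5+170)
P=[plane("top",A(*p),.05) for p in [(110,100),(322,158),(293,281),(72,222)]]
P=np.array(P);print(P,P.mean(0));e=np.diff(np.r_[P,P[:1]],axis=0);print(np.linalg.norm(e,axis=1),np.degrees(np.arctan2(e[:,1],e[:,0])))
Q=[plane("side",B(*p),z)for p,z in[((645,75),.05),((655,203),.05),((492,208),.05),((490,78),.05)]]
Q=np.array(Q);print(Q,Q.mean(0));e=np.diff(np.r_[Q,Q[:1]],axis=0);print(np.linalg.norm(e,axis=1),np.degrees(np.arctan2(e[:,1],e[:,0])))
for p in[(497,317),(657,305)]:print("foot",plane("side",B(*p),0))
print([tri(B(*b),A(*a)) for b,a in[((655,203),(322,158)),((492,208),(293,281)),((490,78),(72,222))]])
E
```

```text
[[0.6045 0.2451 0.05  ]
 [0.5755 0.1423 0.05  ]
 [0.5163 0.1554 0.05  ]
 [0.5451 0.2618 0.05  ]] [0.5603 0.2012 0.05  ]
[0.1068 0.0607 0.1103 0.0617] [-105.7119  167.4897   74.8467  -15.7341]
[[0.6049 0.2416 0.05  ]
 [0.575  0.1399 0.05  ]
 [0.5157 0.1601 0.05  ]
 [0.5451 0.2633 0.05  ]] [0.5602 0.2012 0.05  ]
[0.106  0.0626 0.1073 0.0637] [-106.4118  161.2047   74.0913  -19.9231]
foot [0.515  0.1614 0.    ]
foot [0.576 0.146 0.   ]
[(array([0.5758, 0.1424, 0.0485]), np.float64(1.3733837603462753e-05)), (array([0.5152, 0.1552, 0.0529]), np.float64(0.0014058567032896754)), (array([0.5448, 0.2617, 0.0508]), np.float64(0.0002531589631175454))]
```

>>> apply_moves --pt "0.02 -0.003 0 0 0 0 1" --pt "0.04 -0.005 0 0 0 0 1" --pt "0.05 -0.006 0 0 0 0 1" --pt "0.05 -0.006 0 0 0 0 1" --pt "0.05 -0.006 0 0 0 0 1" --pt "0.04 -0.004 0 0 0 0 1" --pt "0.0157 -0.0021 0 0 0 0 1" --pt "0 0 0 0 0 0 1"

```text
t: 5.88
tcp_pos: [0.5665, 0.2257, 0.2663]
tool_rot: [0.798, 0.603, -0.001, -0.0]
force: [-0.5, -0.5, -2.9]
finger_gap: 0.505
gripper_force: 41.3
```

>>> apply_moves --pt "0 0 0.03 0 0 0 1" --pt "0 0 0.04 0 0 0 1" --pt "0 0 0.04 0 0 0 1" --pt "0 0 0.02 0 0 0 1" --pt "0 0 0.01 0 0 0 1" --pt "0 0 0 0 0 0 1"

```text
t: 6.62
tcp_pos: [0.5671, 0.2242, 0.1274]
tool_rot: [0.799, 0.601, -0.001, -0.0]
force: [-0.0, 0.3, -1.8]
finger_gap: 0.501
gripper_force: 41.4
```

```bash
python3 - <<'E'
from h import *
go([.5669,.2257,.0637],-15.8)
s=cv2.cvtColor(snapshot("side"),cv2.COLOR_RGB2BGR);t=cv2.cvtColor(snapshot("top"),cv2.COLOR_RGB2BGR)
a=cv2.resize(t[190:270,155:235],(400,400),interpolation=cv2.INTER_CUBIC)
b=cv2.resize(s[120:230,155:265],(400,400),interpolation=cv2.INTER_CUBIC)
cv2.imwrite("pics/c2.png",np.hstack([a,b]))
E
```

```text
t 6.62 tcp [0.5671 0.2242 0.1274] yawY -16.06 z [-0.0013 -0.0006 -1.    ] F [-0.0377  0.3214 -1.8247] M [-0.0177 -0.0682 -0.0553] gap 0.501 gf 41.4 q [ 0.1936  0.6378  1.561  -0.0004  0.9442  0.4741]
tool shift [ 0.0014 -0.0005  0.0637]
wz -0.004468394560045083
```

View pics/c2.png

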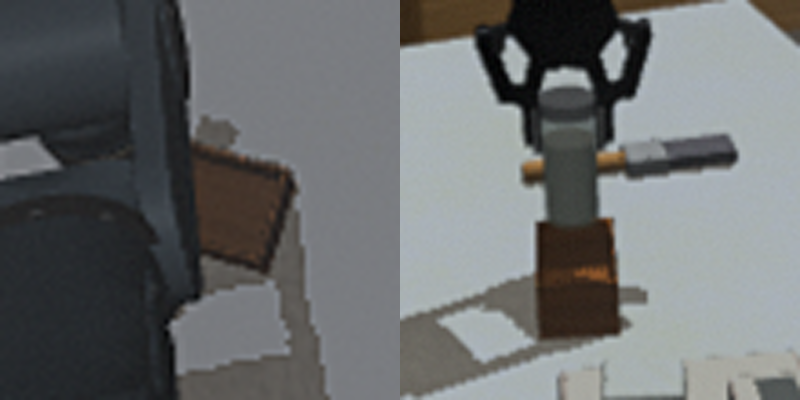

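The jar hangs upright over the +y half of the box: jar foot at (572,222), box rim from x 538 to 615 in the right half. I'll lower it now.

>>> apply_moves --pt "0.001 0 0.02 0 0 0 1" --pt "0 0 0.02 0 0 0 1" --pt "0 0 0.012 0 0 0 1" --pt "0 0 0.006 0 0 0 1" --pt "0 0 0.004 0 0 0 1" --pt "0 0 0 0 0 0 1"

```text
t: 7.48
tcp_pos: [0.5677, 0.2264, 0.0661]
tool_rot: [0.799, 0.602, 0.0, 0.0]
force: [0.7, -0.0, -1.9]
finger_gap: 0.505
gripper_force: 41.4
```

```bash
python3 -c "
from h import *
go([.5669,.2257,.0637],-15.8)"
```

```text
t 7.47 tcp [0.5677 0.2264 0.0661] yawY -15.98 z [ 0.0005  0.0001 -1.    ] F [ 0.6733 -0.0322 -1.9247] M [-0.0011 -0.0718 -0.0079] gap 0.505 gf 41.4 q [ 0.1968  0.7286  1.5906 -0.      0.822   0.4758]
tool shift [-0.0009 -0.0006  0.0024]
wz -0.0032069197246276633
```

>>> apply_moves --pt "0 0 0.001 0 0 0 1" --pt "0 0 0.001 0 0 0 1" --pt "0 0 0 0 0 0 1"

```text
t: 7.85
tcp_pos: [0.5675, 0.2263, 0.0639]
tool_rot: [0.799, 0.602, 0.0, 0.0]
force: [0.7, 0.3, -1.9]
finger_gap: 0.508
gripper_force: 41.4
```

>>> apply_moves --pt "0 0 0.001 0 0 0 1" --pt "0 0 0 0 0 0 1"

```text
t: 8.1
tcp_pos: [0.5676, 0.2264, 0.0638]
tool_rot: [0.799, 0.602, 0.0, 0.0]
force: [-2.5, 0.8, 4.6]
finger_gap: 0.508
gripper_force: 42.0
```

>>> apply_moves --pt "0 0 0 0 0 0 -1" --pt "0 0 0 0 0 0 -1" --pt "0 0 0 0 0 0 -1" --pt "0 0 0 0 0 0 -1" --pt "0 0 -0.02 0 0 0 -1" --pt "0 0 -0.05 0 0 0 -1" --pt "0 0 -0.06 0 0 0 -1" --pt "0 0 -0.06 0 0 0 -1"

```text
t: 9.1
tcp_pos: [0.5672, 0.2262, 0.2544]
tool_rot: [0.799, 0.602, -0.0, -0.0]
force: [1.0, 0.2, -0.7]
finger_gap: 1.0
gripper_force: 0.0
```

```bash
python3 -c "
from h import *
go([.4877,-.1755,.25],-17.5)"
```

```text
t 9.1 tcp [0.5672 0.2262 0.2544] yawY -15.99 z [-0.0006 -0.0001 -1.    ] F [ 0.9732  0.2105 -0.7344] M [-0.006   0.0173 -0.0054] gap 1.0 gf 0.0 q [ 0.1967  0.4837  1.4438 -0.      1.2147  0.4758]
tool shift [-0.4081  0.0342  0.0044]
wz 0.026346961431143512
```

>>> apply_moves --pt "-0.04 0.004 0 0 0 0.013 -1" --pt "-0.06 0.005 0 0 0 0.013 -1" --pt "-0.06 0.005 0 0 0 0 -1" --pt "-0.06 0.005 0 0 0 0 -1" --pt "-0.06 0.005 0 0 0 0 -1" --pt "-0.06 0.005 0 0 0 0 -1" --pt "-0.05 0.004 0 0 0 0 -1" --pt "-0.018 0.001 0 0 0 0 -1"

```text
t: 10.1
tcp_pos: [0.4787, -0.176, 0.2529]
tool_rot: [0.807, 0.59, 0.0, 0.0]
force: [0.2, 0.2, -0.6]
finger_gap: 1.003
gripper_force: 0.0
```

```bash
python3 - <<'E'
from h import *
go([.4877,-.1755,.129],-17.5)
s=cv2.cvtColor(snapshot("side"),cv2.COLOR_RGB2BGR);t=cv2.cvtColor(snapshot("top"),cv2.COLOR_RGB2BGR)
a=cv2.resize(t[190:270,165:245],(400,400),interpolation=cv2.INTER_CUBIC)
b=cv2.resize(s[140:290,160:310],(400,400),interpolation=cv2.INTER_CUBIC)
cv2.imwrite("pics/c3.png",np.hstack([a,b]))
E
```

```text
t 10.1 tcp [ 0.4787 -0.176   0.2529] yawY -17.68 z [ 0.0004 -0.0005 -1.    ] F [ 0.2154  0.1891 -0.5735] M [ 0.007  -0.0117  0.0198] gap 1.003 gf 0.0 q [-0.5717  0.3451  1.6916 -0.0002  1.1043 -0.263 ]
tool shift [0.0033 0.0084 0.1239]
wz -0.0031637147303141956
```

View pics/c3.png

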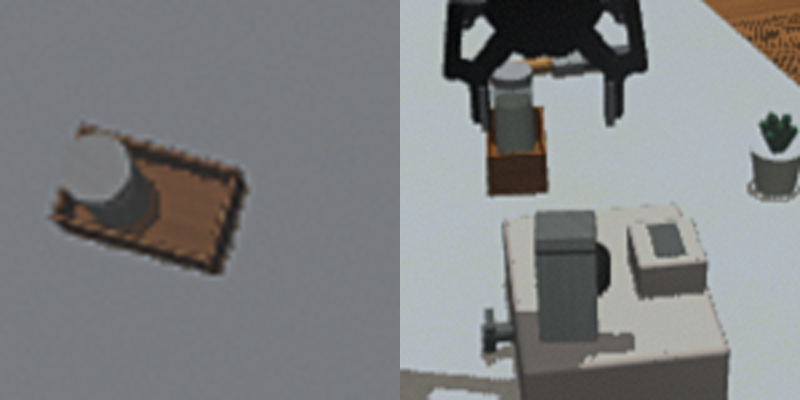

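The jar stands upright in the +y end of the box (lid at (98,165) in the left half, foot around (130,210)). The tin still stands on the tank at (567,275) in the right half. Next I'll grip the tin.

>>> apply_moves --pt "0.003 0.008 0 0 0 0 -1" --pt "0 0 0.04 0 0 0 -1" --pt "0 0 0.04 0 0 0 -1" --pt "0 0 0.042 0 0 0 -1" --pt "0 0 0 0 0 0 -1"

```text
t: 10.82
tcp_pos: [0.4865, -0.1699, 0.1283]
tool_rot: [0.806, 0.593, -0.001, -0.004]
force: [0.2, 0.7, -0.6]
finger_gap: 0.997
gripper_force: 0.0
```

>>> apply_moves --pt "0 0 0 0 0 0 1" --pt "0 0 0 0 0 0 1" --pt "0 0 0 0 0 0 1" --pt "0 0 0 0 0 0 1" --pt "0 0 0 0 0 0 1" --pt "0 0 0 0 0 0 1" --force 40

```text
t: 11.58
tcp_pos: [0.4893, -0.1735, 0.1328]
tool_rot: [0.807, 0.591, 0.001, 0.002]
force: [1.1, 1.1, 6.2]
finger_gap: 0.558
gripper_force: 40.9
```

```bash
python3 -c "
from h import *
st()"
```

```text
t 11.57 tcp [ 0.4893 -0.1735  0.1328] yawY -17.52 z [ 0.0043 -0.0017 -1.    ] F [1.064  1.0736 6.2179] M [ 0.2667 -0.0601  0.0545] gap 0.558 gf 40.9 q [-0.5568  0.5322  1.7928  0.0011  0.8121 -0.2519]
```

>>> apply_moves --pt "0 0 -0.02 0 0 0 1" --pt "0 0 -0.04 0 0 0 1" --pt "0 0 -0.04 0 0 0 1" --pt "0 0 -0.04 0 0 0 1" --pt "0 0 -0.02 0 0 0 1" --pt "0 0 0 0 0 0 1"

```text
t: 12.32
tcp_pos: [0.4883, -0.1734, 0.2927]
tool_rot: [0.806, 0.591, 0.001, 0.002]
force: [0.7, -0.3, -1.5]
finger_gap: 0.559
gripper_force: 41.9
```

```bash
python3 - <<'E'
from h import *
c,s=np.cos(np.radians(-15.8)),np.sin(np.radians(-15.8))
go(np.array([.560,.2012,.285])+(-.0265)*np.array([-s,c,0]),-15.8)
E
```

```text
t 12.32 tcp [ 0.4883 -0.1734  0.2927] yawY -17.48 z [ 0.0037 -0.0024 -1.    ] F [ 0.6545 -0.2759 -1.5252] M [-0.0016  0.0306 -0.056 ] gap 0.559 gf 41.9 q [-0.5571  0.3086  1.623  -0.      1.2056 -0.252 ]
tool shift [ 0.3524 -0.0433  0.0071]
wz -0.029352131202206012
```

>>> apply_moves --pt "0.02 -0.003 0 0 0 -0.01 1" --pt "0.04 -0.005 0 0 0 -0.01 1" --pt "0.06 -0.008 0 0 0 -0.01 1" --pt "0.06 -0.008 0 0 0 0 1" --pt "0.06 -0.007 0 0 0 0 1" --pt "0.06 -0.007 0 0 0 0 1" --pt "0.04 -0.004 0 0 0 0 1" --pt "0.014 -0.001 0 0 0 0 1"

```text
t: 13.32
tcp_pos: [0.5427, 0.1824, 0.2888]
tool_rot: [0.796, 0.605, -0.002, -0.001]
force: [0.5, -1.1, -1.9]
finger_gap: 0.56
gripper_force: 41.7
```

>>> apply_moves --pt "0 0 0.03 0 0 0 1" --pt "0 0 0.05 0 0 0 1" --pt "0 0 0.04 0 0 0 1" --pt "0 0 0.02 0 0 0 1" --pt "0 0 0.01 0 0 0 1" --pt "0 0 0 0 0 0 1"

```text
t: 14.08
tcp_pos: [0.5439, 0.1788, 0.1401]
tool_rot: [0.797, 0.603, -0.001, -0.0]
force: [0.6, -0.6, -1.5]
finger_gap: 0.559
gripper_force: 41.6
```

```bash
python3 - <<'E'
from h import *
c,s=np.cos(np.radians(-15.8)),np.sin(np.radians(-15.8))
go(np.array([.560,.2012,.067])+(-.025)*np.array([-s,c,0]),-15.8)
s=cv2.cvtColor(snapshot("side"),cv2.COLOR_RGB2BGR);t=cv2.cvtColor(snapshot("top"),cv2.COLOR_RGB2BGR)
b=cv2.resize(s[140:230,165:255],(600,600),interpolation=cv2.INTER_CUBIC)
cv2.imwrite("pics/c4.png",b)
E
```

```text
t 14.07 tcp [0.5439 0.1788 0.1401] yawY -15.78 z [-0.002  -0.0004 -1.    ] F [ 0.6043 -0.6412 -1.455 ] M [ 0.0072  0.0053 -0.0806] gap 0.559 gf 41.6 q [ 0.1226  0.579   1.6487 -0.0001  0.9159  0.398 ]
tool shift [0.001  0.0096 0.0731]
wz 0.0004039129000833881
```

View pics/c4.png

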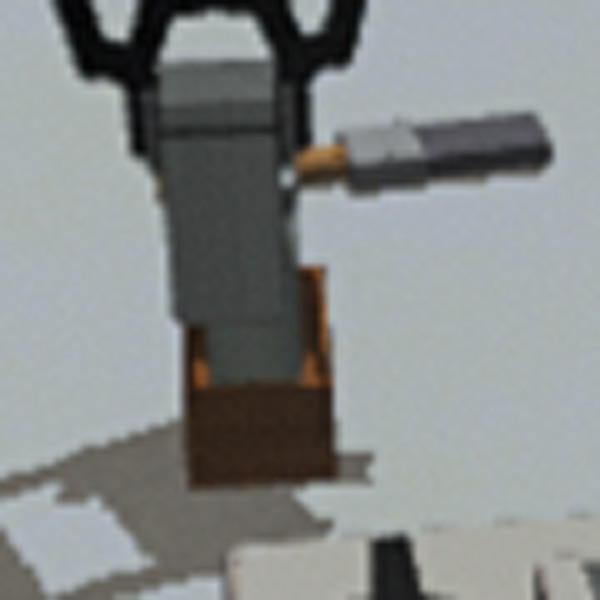

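The tin's left edge runs from (160,130) to (178,322), while the box edges are nearly vertical. So the tin may have tipped in the grip. I'll work out by how much from the edge pixels.

```bash
python3 - <<'E'
from h import *
s,M=st()
p=s["tcp_pos"]
inv=lambda q:((q+.5)*6.667-.5)
def pr(X): return inv(proj("side",X)-np.array([165,140]))
for th in(0,5,10,-5):   # rotation about tool y through grasp point
    Rt=Ro.from_rotvec([0,np.radians(th),0]).as_matrix()
    g=np.array([0,0,-.019])
    for n,c in dict(TL=[-.0225,-.024,-.042],TR=[-.0225,.024,-.042],BL=[-.0225,-.024,.063],BR=[-.0225,.024,.063]).items():
        print(th,n,pr(p+M@(g+Rt@(np.array(c)-g))),end=" ")
    print()
E
```

```text
t 14.18 tcp [0.5451 0.1791 0.1416] yawY -15.77 z [ 0.0014  0.0001 -1.    ] F [-0.3552  0.1977 -1.7751] M [-0.0097 -0.0269  0.0236] gap 0.561 gf 41.6 q [ 0.1227  0.5771  1.6471 -0.      0.916   0.398 ]
0 TL [162.3293  98.1784] 0 TR [282.3432  92.334 ] 0 BL [178.2171 327.0965] 0 BR [293.6214 320.6347] 
5 TL [162.6683 104.8361] 5 TR [282.7428  98.9633] 5 BL [178.3103 322.2172] 5 BR [293.1142 315.8069] 
10 TL [163.0307 111.6649] 10 TR [283.1438 105.7641] 10 BL [178.308  315.9327] 10 BR [292.5359 309.5773] 
-5 TL [162.0166  91.7458] -5 TR [281.9483  85.9299] -5 BL [178.0275 330.5128] -5 BR [294.0525 324.0037]
```

The upright prediction puts the edge at (162,98)–(178,327), which matches what I see, so the lean is only perspective and the tin hangs upright. I'll make up the 8.5 mm shortfall in x and lower it.

>>> apply_moves --pt "0 0.0085 0 0 0 0 1" --pt "0 0 0.005 0 0 0 1" --pt "0 0 0 0 0 0 1"

```text
t: 14.55
tcp_pos: [0.5524, 0.1767, 0.1357]
tool_rot: [0.797, 0.603, -0.0, -0.0]
force: [-1.6, -0.0, -2.3]
finger_gap: 0.557
gripper_force: 41.8
```

```bash
python3 - <<'E'
from h import *
c,s=np.cos(np.radians(-15.8)),np.sin(np.radians(-15.8))
go(np.array([.560,.2012,.067])+(-.025)*np.array([-s,c,0]),-15.8)
E
```

```text
t 14.55 tcp [0.5524 0.1767 0.1357] yawY -15.77 z [-0.0007 -0.0001 -1.    ] F [-1.6174 -0.0495 -2.3258] M [-0.0185  0.0016  0.0324] gap 0.557 gf 41.8 q [0.117  0.5933 1.6337 0.     0.9154 0.3921]
tool shift [0.0007 0.0006 0.0687]
wz 0.0005600508629031377
```

>>> apply_moves --pt "0 0.0005 0.015 0 0 0 1" --pt "0 0 0.015 0 0 0 1" --pt "0 0 0.015 0 0 0 1" --pt "0 0 0.01 0 0 0 1" --pt "0 0 0.007 0 0 0 1" --pt "0 0 0.003 0 0 0 1" --pt "0 0 0 0 0 0 1"

```text
t: 15.42
tcp_pos: [0.5533, 0.1768, 0.0706]
tool_rot: [0.797, 0.603, 0.0, -0.0]
force: [0.9, 2.5, -4.3]
finger_gap: 0.559
gripper_force: 41.4
```

```bash
python3 - <<'E'
from h import *
c,s=np.cos(np.radians(-15.8)),np.sin(np.radians(-15.8))
go(np.array([.560,.2012,.067])+(-.025)*np.array([-s,c,0]),-15.8)
E
```

```text
t 15.43 tcp [0.5533 0.1768 0.0706] yawY -15.76 z [ 0.0002  0.0002 -1.    ] F [ 0.9175  2.5434 -4.3007] M [ 0.6207 -0.1541  0.0544] gap 0.559 gf 41.4 q [0.1169 0.6939 1.6687 0.0003 0.7788 0.3918]
tool shift [ 0.0003 -0.0002  0.0036]
wz 0.0006845710413613391
```

The moment says something pushes the tin towards +y, so it is probably brushing the -y wall. I'll shift 3 mm towards the jar and check again.

>>> apply_moves --pt "0.003 0 -0.002 0 0 0 1" --pt "0 0 0 0 0 0 1" --pt "0 0 0 0 0 0 1"

```text
t: 15.8
tcp_pos: [0.5538, 0.1793, 0.073]
tool_rot: [0.797, 0.604, -0.0, 0.0]
force: [-0.3, -0.7, -2.6]
finger_gap: 0.561
gripper_force: 41.8
```

```bash
python3 - <<'E'
from h import *
st()
s=cv2.cvtColor(snapshot("side"),cv2.COLOR_RGB2BGR)
cv2.imwrite("pics/c5.png",cv2.resize(s[140:230,165:255],(600,600),interpolation=cv2.INTER_CUBIC))
E
```

```text
t 15.8 tcp [0.5538 0.1793 0.073 ] yawY -15.75 z [-0.0002 -0.0004 -1.    ] F [-0.2532 -0.6589 -2.5776] M [ 0.0324 -0.0469  0.0353] gap 0.561 gf 41.8 q [ 0.1214  0.6913  1.6639 -0.0005  0.7866  0.3968]
```

View pics/c5.png

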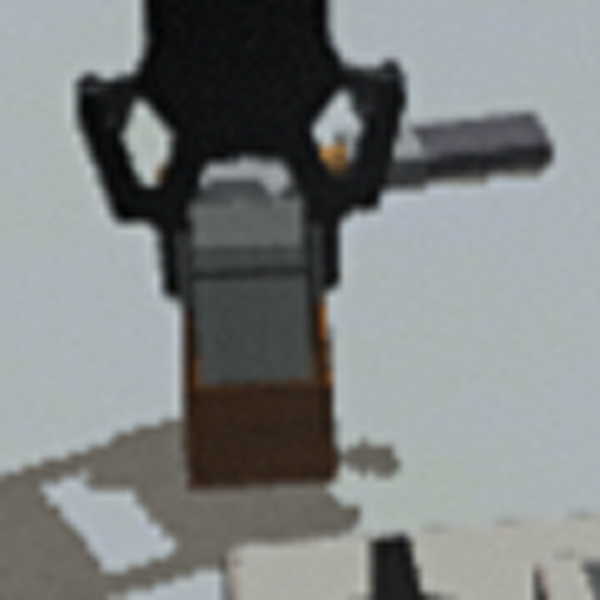

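The contact is gone and the tin is down inside the box: left edge at about 197, right edge at 313, inner walls about 197–322. It sits about 1–2 mm towards -x, so I'll correct that while lowering.

>>> apply_moves --pt "0 0.0015 0.003 0 0 0 1" --pt "0 0 0.003 0 0 0 1" --pt "0 0 0.002 0 0 0 1" --pt "0 0 0 0 0 0 1"

```text
t: 16.35
tcp_pos: [0.5557, 0.1791, 0.0667]
tool_rot: [0.797, 0.604, 0.0, 0.0]
force: [-1.4, -0.4, 12.1]
finger_gap: 0.559
gripper_force: 42.6
```

```bash
python3 - <<'E'
from h import *
st()
E
```

```text
t 16.35 tcp [0.5557 0.1791 0.0667] yawY -15.75 z [ 0.0005 -0.0001 -1.    ] F [-1.3809 -0.3789 12.1296] M [-0.151   0.7058  0.0059] gap 0.559 gf 42.6 q [ 0.1206  0.7028  1.6627 -0.0003  0.7756  0.3957]
```

>>> apply_moves --pt "0 0 -0.0005 0 0 0 -1" --pt "0 0 0 0 0 0 -1" --pt "0 0 0 0 0 0 -1" --pt "0 0 0 0 0 0 -1" --pt "0 0 -0.02 0 0 0 -1" --pt "0 0 -0.05 0 0 0 -1" --pt "0 0 -0.06 0 0 0 -1" --pt "0 0 -0.06 0 0 0 -1"

```text
t: 17.35
tcp_pos: [0.555, 0.1791, 0.2568]
tool_rot: [0.797, 0.603, -0.0, -0.0]
force: [1.1, 1.4, 0.3]
finger_gap: 0.999
gripper_force: 0.0
```

```bash
python3 - <<'E'
from h import *
go([.5130,-.1127,.22],-13)
E
```

```text
t 17.35 tcp [0.555  0.1791 0.2568] yawY -15.76 z [-0.0008 -0.0001 -1.    ] F [1.0625 1.434  0.3347] M [ 0.0337 -0.0281 -0.0492] gap 0.999 gf 0.0 q [ 0.1206  0.4428  1.5104 -0.      1.1892  0.3956]
tool shift [-0.2922  0.0388  0.0368]
wz -0.048137433140355054
```

>>> apply_moves --pt "-0.03 0.004 0 0 0 -0.012 -1" --pt "-0.05 0.006 0 0 0 -0.012 -1" --pt "-0.05 0.006 0 0 0 -0.012 -1" --pt "-0.03 0.004 0 0 0 -0.012 -1" --pt "0 0 0 0 0 0 -1"

```text
t: 17.98
tcp_pos: [0.5339, 0.0175, 0.2553]
tool_rot: [0.784, 0.621, -0.0, -0.0]
force: [0.1, 0.4, -0.5]
finger_gap: 0.997
gripper_force: 0.0
```

```bash
python3 - <<'E'
from h import *
st()
s=cv2.cvtColor(snapshot("side"),cv2.COLOR_RGB2BGR);t=cv2.cvtColor(snapshot("top"),cv2.COLOR_RGB2BGR)
R=lambda a:cv2.resize(a,(400,300),interpolation=cv2.INTER_CUBIC)
cv2.imwrite("pics/c6.png",np.vstack([np.hstack([R(t[200:260,160:240]),R(t[210:270,255:335])]),np.hstack([R(s[150:225,170:270]),R(s[210:285,185:285])])]))
E
```

```text
t 17.98 tcp [0.5339 0.0175 0.2553] yawY -13.22 z [-0.0002 -0.0001 -1.    ] F [ 0.0963  0.4158 -0.4993] M [0.0431 0.02   0.039 ] gap 0.997 gf 0.0 q [-0.1765  0.3761  1.6317 -0.0002  1.1341  0.0543]
```

View pics/c6.png

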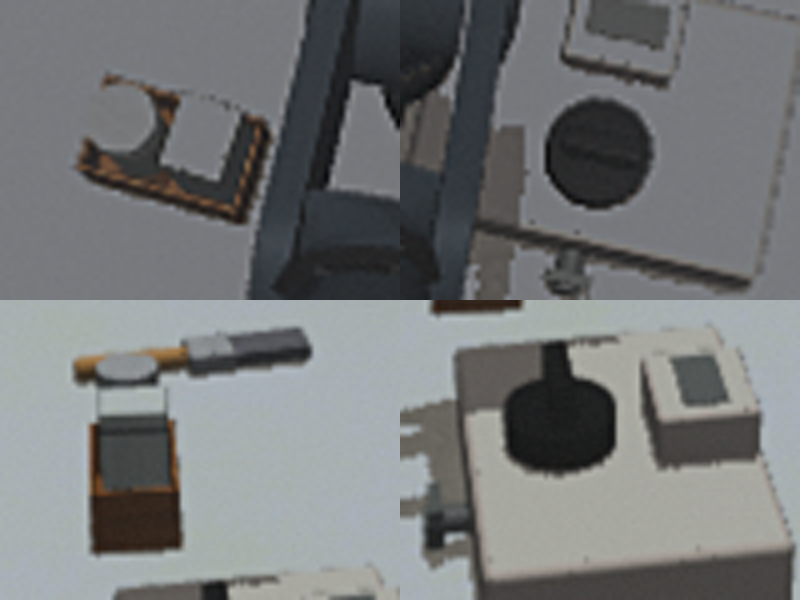

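Both objects stand upright side by side in the box: upper left panel, jar lid at (125,117) and tin top at (203,140). The cap is free, with its disc centred at (599,153) in the upper right panel and the bar along the tank's y. In the side panel the disc spans x 504–615 with the skirt foot at y = 472, and the bar top's far end is at (555,343).

```bash
python3 - <<'E'
from h import *
A=lambda x,y:((x-400+.5)/5-.5+255,(y+.5)/5-.5+210)
B=lambda x,y:((x-400+.5)/4-.5+185,(y-300+.5)/4-.5+210)
print("top disc",plane("top",A(599,152),.095),plane("top",A(599,153),.085))
# side: skirt foot silhouette extreme column centre; expected pixel of predicted cap
for X in([.513,-.1127,.095],[.513,-.1127,.07],[.513+.0054,-.1127+.0234,.125]):
    q=proj("side",X);print("pred side crop",(q-[185,210]+.5)*4-.5+[400,300],"top",(proj("top",X)-[255,210]+.5)*5-.5+[400,0])
c=plane("side",B(559.5,472),.07);print("skirt near foot",c)
print("height check",tri(B(559.5,472-0),A(599,152))[0])
# tank yaw from top edge, top view: front edge
a,b=plane("top",A(480,222),.07),plane("top",A(750,278),.07);print("front edge yaw",np.degrees(np.arctan2(*(a-b)[[1,0]]))-90)
go([.513,-.1127,.25],-13)
E
```

```text
top disc [ 0.5134 -0.1129  0.095 ] [ 0.5142 -0.1137  0.085 ]
pred side crop [555.5375 407.4714] top [598.7449 152.6314]
pred side crop [556.7287 442.922 ] top [595.3654 158.2156]
pred side crop [549.3513 341.2994] top [563.9796 137.1688]
skirt near foot [ 0.505  -0.1399  0.07  ]
height check [ 0.5163 -0.116   0.0513]
front edge yaw -12.400922926324142
t 18.07 tcp [0.534  0.0196 0.2552] yawY -13.06 z [-0.0003  0.0007 -1.    ] F [ 0.0654  0.5676 -1.165 ] M [-0.0147 -0.0285 -0.0251] gap 1.0 gf 0.0 q [-0.1729  0.3764  1.6313  0.0007  1.1343  0.0547]
tool shift [-0.1336  0.0094  0.0051]
wz -0.001025702100535154
```

>>> apply_moves --pt "-0.03 0.003 0 0 0 0 0.3" --pt "-0.05 0.004 0 0 0 0 0.3" --pt "-0.04 0.003 0 0 0 0 0.3" --pt "-0.014 0.0005 0 0 0 0 0.3" --pt "0 0 0.05 0 0 0 0.3" --pt "0 0 0.03 0 0 0 0.3" --pt "0 0 0.02 0 0 0 0.3" --pt "0 0 0 0 0 0 0.3"

```text
t: 19.08
tcp_pos: [0.5132, -0.1116, 0.1539]
tool_rot: [0.782, 0.623, -0.001, -0.002]
force: [-0.1, -0.4, 0.0]
finger_gap: 0.354
gripper_force: 0.0
```

```bash
python3 - <<'E'
from h import *
go([.514,-.1135,.101],-12.7)
E
```

```text
t 19.07 tcp [ 0.5132 -0.1116  0.1539] yawY -12.92 z [-0.0038  0.0023 -1.    ] F [-0.0732 -0.3805  0.0096] M [0.0594 0.0064 0.0563] gap 0.354 gf 0.0 q [-0.4273  0.5072  1.7549  0.0007  0.884  -0.2023]
tool shift [-0.0018  0.0014  0.0529]
wz -0.003798028185264181
```

>>> apply_moves --pt "-0.001 0.001 0.02 0 0 0 0.3" --pt "0 0 0.02 0 0 0 0.3" --pt "0 0 0.008 0 0 0 0.3" --pt "0 0 0.004 0 0 0 0.3" --pt "0 0 0 0 0 0 0.3" --pt "0 0 0 0 0 0 0.3"

```text
t: 19.82
tcp_pos: [0.5154, -0.1149, 0.104]
tool_rot: [0.783, 0.623, 0.0, 0.001]
force: [0.2, -0.4, -0.4]
finger_gap: 0.353
gripper_force: 0.0
```

```bash
python3 - <<'E'
from h import *
go([.514,-.1135,.101],-12.7)
E
```

```text
t 19.82 tcp [ 0.5154 -0.1149  0.104 ] yawY -13.0 z [ 0.0013 -0.0006 -1.    ] F [ 0.2362 -0.3531 -0.3682] M [-0.0241 -0.0038 -0.0201] gap 0.353 gf 0.0 q [-0.4312  0.5906  1.7875  0.      0.762  -0.2043]
tool shift [ 0.0011 -0.0017  0.003 ]
wz -0.005223369396983293
```

Heights are right and nothing touches. Now the last few millimetres, then the grip.

>>> apply_moves --pt "0.001 0 0.0025 0 0 0 0.3" --pt "0 0 0 0 0 0 0.3" --pt "0 0 0 0 0 0 0.6" --pt "0 0 0 0 0 0 0.8" --pt "0 0 0 0 0 0 1" --pt "0 0 0 0 0 0 1" --pt "0 0 0 0 0 0 1" --pt "0 0 0 0 0 0 1" --force 50

```text
t: 20.82
tcp_pos: [0.5153, -0.1139, 0.101]
tool_rot: [0.783, 0.622, 0.0, 0.0]
force: [0.3, 0.5, 2.1]
finger_gap: 0.153
gripper_force: 49.0
```

```bash
python3 - <<'E'
from h import *
go([.514,-.1135,.101],-12.7)
E
```

```text
t 20.82 tcp [ 0.5153 -0.1139  0.101 ] yawY -13.0 z [ 0.0003 -0.0002 -1.    ] F [0.3086 0.4522 2.0654] M [-0.0293  0.0586  0.0046] gap 0.153 gf 49.0 q [-0.4295  0.5958  1.7895 -0.0001  0.756  -0.2025]
tool shift [ 0.0001 -0.0013 -0.    ]
wz -0.005293185508701307
```

Bar gripped (13–14 mm). I'll try one direction gently.

>>> apply_moves --pt "0 0 0 0 0 0.05 1" --pt "0 0 0 0 0 0.05 1" --pt "0 0 0 0 0 0.04 1" --pt "0 0 0 0 0 0 1"

```text
t: 21.32
tcp_pos: [0.5153, -0.1139, 0.101]
tool_rot: [0.822, 0.569, -0.0, 0.001]
force: [0.5, 1.5, 3.6]
finger_gap: 0.152
gripper_force: 64.4
```

```bash
python3 - <<'E'
from h import *
st()
E
```

```text
t 21.32 tcp [ 0.5153 -0.1139  0.101 ] yawY -20.65 z [-0.0001 -0.0016 -1.    ] F [0.5484 1.5249 3.5785] M [ 0.2038 -0.1272  1.599 ] gap 0.152 gf 64.4 q [-0.4286  0.5957  1.7894 -0.0022  0.7559 -0.0665]
```

The moment about the axis rises to 1.6 N m after about 7°, so that is the stop. Now the other way.

>>> apply_moves --pt "0 0 0 0 0 -0.05 1" --pt "0 0 0 0 0 -0.09 1" --pt "0 0 0 0 0 -0.1 1" --pt "0 0 0 0 0 -0.1 1" --pt "0 0 0 0 0 0 1"

```text
t: 21.95
tcp_pos: [0.5151, -0.1138, 0.101]
tool_rot: [0.718, 0.696, 0.0, -0.0]
force: [-0.2, 1.2, 3.3]
finger_gap: 0.154
gripper_force: 49.3
```

```bash
python3 - <<'E'
from h import *
st()
E
```

```text
t 21.95 tcp [ 0.5151 -0.1138  0.101 ] yawY -1.73 z [ 0.0002  0.0006 -1.    ] F [-0.2054  1.2265  3.3032] M [ 0.0781  0.0944 -0.013 ] gap 0.154 gf 49.3 q [-0.4298  0.5957  1.7897  0.0009  0.7562 -0.4003]
```

It turns freely that way (11°, no moment). I'll carry on to about 80°.

>>> apply_moves --pt "0 0 0 0 0 -0.12 1" --pt "0 0 0 0 0 -0.12 1" --pt "0 0 0 0 0 -0.12 1" --pt "0 0 0 0 0 -0.12 1" --pt "0 0 0 0 0 0 1"

```text
t: 22.58
tcp_pos: [0.5153, -0.1139, 0.101]
tool_rot: [0.532, 0.847, 0.0, 0.0]
force: [-0.1, 0.1, 4.1]
finger_gap: 0.154
gripper_force: 49.3
```

```bash
python3 - <<'E'
from h import *
st()
E
```

```text
t 22.57 tcp [ 0.5153 -0.1139  0.101 ] yawY 25.74 z [ 0.0007  0.     -1.    ] F [-0.0649  0.1206  4.1021] M [ 0.0084 -0.0171 -0.0223] gap 0.154 gf 49.3 q [-0.4297  0.5958  1.7894  0.0004  0.7558 -0.8792]
```

>>> apply_moves --pt "0 0 0 0 0 -0.12 1" --pt "0 0 0 0 0 -0.12 1" --pt "0 0 0 0 0 -0.12 1" --pt "0 0 0 0 0 -0.12 1" --pt "0 0 0 0 0 -0.12 1" --pt "0 0 0 0 0 -0.12 1" --pt "0 0 0 0 0 0 1"

```text
t: 23.45
tcp_pos: [0.5161, -0.1141, 0.101]
tool_rot: [0.2, 0.98, 0.0, 0.001]
force: [2.0, 0.6, 1.6]
finger_gap: 0.153
gripper_force: 49.1
```

```bash
python3 - <<'E'
from h import *
st()
E
```

```text
t 23.45 tcp [ 0.5161 -0.1141  0.101 ] yawY 66.96 z [ 0.0022 -0.0004 -1.    ] F [1.9902 0.6054 1.599 ] M [ 0.1225 -0.3669  0.0317] gap 0.153 gf 49.1 q [-0.4294  0.5961  1.7887  0.0008  0.7546 -1.5986]
```

Turned 80°, no stop. A slow lift first, to check it comes free.

>>> apply_moves --pt "0 0 -0.004 0 0 0 1" --pt "0 0 -0.006 0 0 0 1" --pt "0 0 -0.008 0 0 0 1" --pt "0 0 0 0 0 0 1"

```text
t: 23.95
tcp_pos: [0.5139, -0.1135, 0.1194]
tool_rot: [0.198, 0.98, -0.0, -0.001]
force: [0.3, 0.9, -0.4]
finger_gap: 0.153
gripper_force: 49.1
```

```bash
python3 - <<'E'
from h import *
st()
E
```

```text
t 23.95 tcp [ 0.5139 -0.1135  0.1194] yawY 67.21 z [-0.0023  0.0004 -1.    ] F [ 0.3368  0.9416 -0.4315] M [-0.0307 -0.0128 -0.0303] gap 0.153 gf 49.1 q [-0.4296  0.5638  1.7796 -0.0008  0.8004 -1.602 ]
```

>>> apply_moves --pt "0 0 -0.015 0 0 0 1" --pt "0 0 -0.025 0 0 0 1" --pt "0 0 -0.025 0 0 0 1" --pt "0 0 -0.012 0 0 0 1" --pt "0 0 -0.005 0 0 0 1" --pt "0 0 0 0 0 0 1" --pt "0 0 0 0 0 0 1" --pt "0 0 0 0 0 0 1"

```text
t: 24.95
tcp_pos: [0.5147, -0.1136, 0.2001]
tool_rot: [0.198, 0.98, 0.0, -0.001]
force: [-0.0, 0.3, -0.4]
finger_gap: 0.15
gripper_force: 49.1
```

```bash
python3 - <<'E'
from h import *
go([.515,-.1138,.201])
s=cv2.cvtColor(snapshot("side"),cv2.COLOR_RGB2BGR);t=cv2.cvtColor(snapshot("top"),cv2.COLOR_RGB2BGR)
cv2.imwrite("pics/c7.png",np.hstack([cv2.resize(s[130:290,160:320],(400,400),interpolation=2),cv2.resize(t[180:280,160:260],(400,400),interpolation=2)]))
E
```

```text
t 24.95 tcp [ 0.5147 -0.1136  0.2001] yawY 67.21 z [-0.0016  0.0007 -1.    ] F [-0.0128  0.3099 -0.4205] M [-0.0056  0.0349 -0.0278] gap 0.15 gf 49.1 q [-0.4295  0.4393  1.7096 -0.      0.9945 -1.6024]
tool shift [-0.0004 -0.     -0.0009]
```

View pics/c7.png

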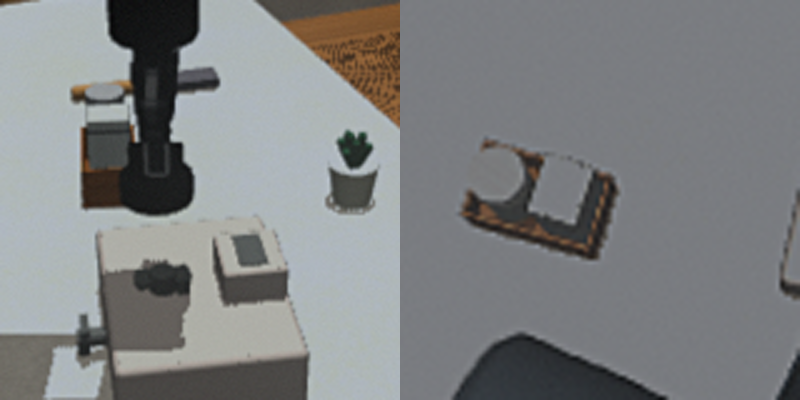

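The cap hangs upright at (157,190) about 10 cm above its neck at (165,278). Jar and tin stand in the box, and the brush and plant haven't moved. I'll hand in.

```bash
python3 -c "
from station import *
print(sign_off())"
```

```text
the job is handed in; nothing more can be done
None
```

The job is handed in at about 25 s of the 72 s allowed: jar and tin stand upright side by side in the box, and the cap, which met a stop one way and turned 80° freely the other, is held upright and still about 10 cm above its neck.

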